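Locate the injector holder against rail and end stop

TASK

Without picking it up, push the steel injector holder with the blue injector along the test bench bed until its back face is flush against the dark rail and its side is against the red end stop, both with no visible gap. Push only on the steel block: do not touch the injector on top, do not lift or tip the holder, and leave the other loose things where they are. Finish with the holder standing there and the hand clear of it.

Things in the scene. Friction and masses are not known exactly. Their poses are not given: they have to be found in the camera images.
- holder: The holder to push: loose square steel block 96 x 96 mm, 36 mm high, 0.5 to 0.95 kg, dry friction. Origin at the centre of its underside, z up; its back face, 48 mm along its +x, looks to the rail, turned up to 0.35 rad from it. The injector in its middle tops out 62 mm above the bed. It starts 45 to 80 mm short of its place at the rail, midway (within 30 mm) between stop and valve block.
- holder_injector: The blue-collared injector fixed upright in the middle of the holder: 38 mm diameter at its foot, 26 mm high. Origin at its foot, 36 mm above the holder's underside. Not to be touched.
- rail: Fixed dark steel rail bolted to the bed, 400 mm long, 30 mm thick, 30 mm high, on the far side of the holder, turned by up to 0.2 rad. Origin on the bed at the middle of the foot of its front face (the face that looks towards the robot); its x axis points into the rail, away from the holder, its y axis runs along the rail.
- stop: Fixed red end stop in front of the rail at its left or right end: 80 mm long square to the rail, 30 mm wide along it, 40 mm high (46 over its bolts). Origin at the centre of its underside, axes parallel to the rail's; flat sides 15 mm either way along y, the one facing the rail's middle is the stop face. Centred 170 mm from the rail's middle, 40 mm in front of its face.
- valve: Fixed brass valve block with a black lever in front of the rail at the other end, same footprint as the stop (80 mm by 30 mm along the rail), 52 mm high. Origin at the centre of its underside, axes parallel to the rail's. It is not the stop.
- spare: Bystander: the same holder with a yellow injector, loose, left front of the bed. Origin at the centre of its underside.
- coupling: Bystander: small brass coupling, 26 mm diameter, 44 mm high, standing loose left of the holder, nearer the robot. Origin at the centre of its underside.
- adapter: Bystander: small steel adapter, 32 mm diameter, 40 mm high, standing loose right of the holder, nearer the robot. Origin at the centre of its underside.
- jar: Bystander: closed amber jar, 48 mm diameter, 60 mm high, at the right. Origin at the centre of its underside.
- wrench: Bystander: steel wrench 160 mm long lying at the right front.
- sealbox: Bystander: open green plastic box 60 x 80 x 30 mm at the right. Origin at the centre of its underside.
- flange: Bystander: flat aluminium ring, 60 mm across, 12 mm high, at the left. Origin at the centre of its underside.

How it is judged:
At the end, for the whole second after the job is handed in: The holder stands at rest on the bed between the stop and the valve block, its back face within 4 mm of the rail's front face and square to it within 0.05 rad, its side within 4 mm of the red stop's inner face (x of holder in the frame of rail above -0.052 m and y of holder in the frame of stop between -0.067 and 0.067 m and y of holder in the frame of rail between -0.15 and 0.15 m and angle between the x axis of holder and the x axis of rail, either way round below 0.05 rad and height (world z) of holder below 0.004 m and angle between holder's own z axis and vertical below 0.05 rad and linear speed of holder below 0.01 m/s); the robot touches nothing.
It fails at once if the holder is lifted off the bed (8 mm) or tipped (0.15 rad) (height (world z) of holder above 0.008 m or angle between holder's own z axis and vertical above 0.15 rad).
It fails at once if the injector on the holder is touched (over 1 N) (contact force between any of the fingers, the arm and holder_injector above 1 N).
It fails at once if a bystander is moved by more than 15 mm (distance of any of spare, coupling, adapter, jar, wrench, sealbox, flange from where it was at the start of the episode above 0.015 m).
It also fails if it takes over 42 s, if anything falls off the work surface, if the arm or the gripper's body presses on something with over 40 N, if the wrist force passes 120 N, or if a joint passes its speed limit or range.

ROBOT

A 6-joint arm with a two-finger parallel gripper is mounted at the origin on the work surface. World frame = base frame: x ahead of the robot, y to its left, z up, the work surface at z = 0. Lengths are in m, angles in rad, forces in N, time in s.
With the tool pointing down it reaches from about 0.35 to 0.85 m from the base axis. Payload 8.1 kg.
Tool frame: the origin (TCP) lies at the very end of the fingers, on their centre line; the grasp point (between the pads) lies manip.grip_depth behind it (manip.grip_depth is the distance from the TCP to the grasp point, in m); z points along the fingers, y is the direction in which the jaws open and shut (so a half turn about z gives the same grasp; the last joint's range is limited). The gripper opens to 93 mm and grips with 3 to 60 N. Pads are 15 mm wide; open, the fingers measure 128 mm over their backs; the gripper's body (75 mm by 188 mm) begins 65 mm behind the grasp point.
Start: joints at [1.252, 0.13, 1.488, -0, 1.523, -0.085], TCP at [0.139, 0.584, 0.219] pointing down, gripper open.
Joint ranges: [-2.96, 2.96], [-0.89, 2.26], [0.02, 2.5], [-1.34, 4.48], [0, 2.73], [-2.66, 2.66]. Speed limits (rad/s): [2.39, 2.39, 2.79, 3.14, 3.14, 3.14].

INTERFACE

Orientations are given as a unit quaternion [x, y, z, w].
In Python, from workcell import manip, eyes gives the robot as it stands.
- The arm moves only by the tool move_arm, never from a script. Its argument "series" is a list that holds one entry, the list of rows, each a list of 5 numbers: the shift along the tool's x, y, z in mm, then the turn about the tool's z in rad, then the gripper's target within -1 to 1 (fully open at 1, half-way at 0, shut at -1). A call has 1 to 5 rows; each row shifts and turns the commanded pose from where the row before left it, along the tool's axes as they then stand; what a row does not reach is not made up. A row lasts 1/10 s, in which the tool goes at most 50 mm and 8.59 degrees, less where a joint would pass 70% of its speed; a pose out of reach is approached as far as the arm can. A call is refused whole if a number of a shift passes 50 or a number of a turn 0.15, either way. A call with a gripper value outside its range is refused whole. The fingers move at their own pace and stop on an object; "grip_force" is the grip in N (left out, the last holds). Time passes only in rows, so rows that do not move let the fingers close. It gives the time, the measured TCP pose, the force and the opening at its end, in the units of the state.
- manip.get_state(): the state, without advancing time (a new reading comes with each control period).
- eyes.camera(name): name is "scene" or "top" or "wrist"; returns the picture (400x640x3 uint8, red, green, blue); there is no depth.
- eyes.calibration(name): a dict with "fx", "fy", "cx", "cy" (pixels), "D" ([k1, k2, p1, p2, k3] as OpenCV has them; the pictures are not rectified), "rvec" (rotation vector, rad) and "tvec" (3), from world to camera coordinates, as OpenCV has them. Camera axes: x right, y down, z forward; pixel columns grow to the right and rows downward; lengths in m; the calibration is good to about 2 mm. A picture is of the moment at which its call begins: read the wrist's pose just before it. calibration takes no time and is no camera call; for the wrist camera it gives the pose at the moment of the call.
- manip.close_job(): hands the job in, once; it reports no verdict.
The state is a dict: "time_s": time; "q": joint angles; "dq": joint speeds; "effort": joint torques, N m; "position": TCP position; "tcp_rot": TCP orientation; "force": force on the tool from outside, world axes, zero at the start; "moment": the same for the moment, N m; "opening": finger opening in m.
Only numpy, scipy, OpenCV 4.12 (cv2) and the standard library are available. Lean on these libraries where they do the work, as an engineer would, in place of code of your own. Each camera call takes 0.05 s, during which the arm holds its last target.

## Working session

There is one attempt and no reset: what is moved stays moved. The work goes in short steps, Python scripts to look and compute and a tool call to move; the robot and the scene stay as the last step left them, time stands still between calls to the robot, and variables do not carry over. Pictures are saved under pics/ and viewed, and the job is handed in when it is done.

Besides the shell and the picture viewer there is one more tool, called after "Emit:" by a JSON object that holds its "fn" and its "kwargs". move_arm: Moves the arm, as the interface text tells. Its arguments: {"type":"object","properties":{"series":{"type":"array","items":{"type":"array","items":{"type":"array","items":{"type":"number"}}}},"grip_force":{"type":"number"}},"required":["series"]}

```bash
ls; mkdir -p pics
python3 - <<'E'
from workcell import manip, eyes
import cv2
s=manip.get_state();print(s, manip.grip_depth)
for n in("scene","top"):
    cv2.imwrite(f"pics/{n}0.png",eyes.camera(n)[:,:,::-1]); print(n,eyes.calibration(n))
E
```

```text
pics
{'time_s': 0.0, 'q': array([ 1.25158138e+00,  1.31164450e-01,  1.48926891e+00,  1.52917376e-05,
        1.52302304e+00, -8.53810352e-02]), 'dq': array([ 1.29644832e-03, -1.14272462e-03, -8.91389176e-04,  2.82564695e-04,
       -8.56463160e-05, -6.61628589e-04]), 'effort': array([ 1.68454742e-03, -5.59844649e+01, -4.91760814e+01,  7.71595328e-02,
        3.55757517e-02, -1.56729816e-04]), 'position': array([0.13880534, 0.58313113, 0.2175912 ]), 'tcp_rot': array([ 1.16651089e-01,  9.93172520e-01, -9.11335739e-04, -1.94713994e-04]), 'force': array([ 0.12632963, -0.61041578, -0.13815135]), 'moment': array([ 0.02881709, -0.01024721,  0.01374792]), 'opening': 0.09308551132690811} 0.0188
scene {'fx': 456.90250544406064, 'fy': 456.90250544406064, 'cx': 322.48409471539753, 'cy': 204.48191174811188, 'D': array([-0.00077335,  0.        ,  0.        ,  0.        ,  0.        ]), 'rvec': array([ 1.98929291,  0.9662802 , -0.50883985]), 'tvec': array([-0.30994057, -0.18427543,  1.42514496])}
top {'fx': 377.1264560921213, 'fy': 377.1264560921213, 'cx': 315.0420650027654, 'cy': 203.49649646089387, 'D': array([-0.02349654,  0.        ,  0.        ,  0.        ,  0.        ]), 'rvec': array([ 2.14581893, -2.0942759 ,  0.1837234 ]), 'tvec': array([-0.00803991,  0.51468677,  0.91168321])}
```

View pics/scene0.png

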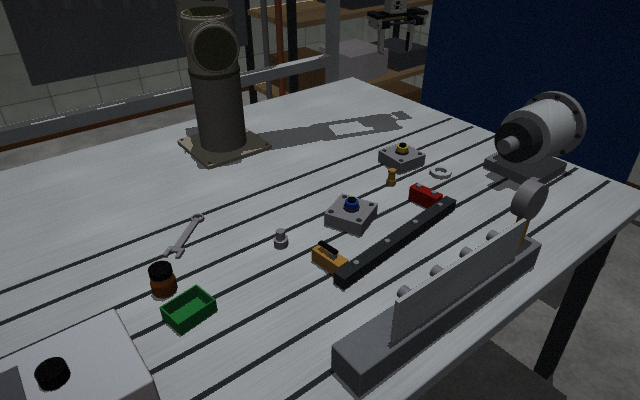

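View pics/top0.png

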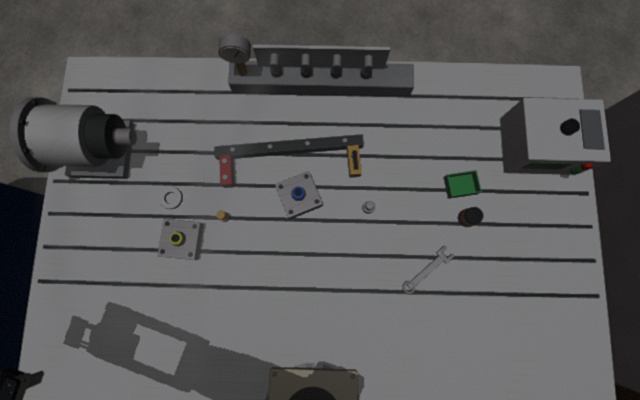

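The scene view shows the robot, holder, rail and bystanders. In the top view the blue holder is near (298,194), the red stop at the left end (226,170), the valve at the right end (353,160), the coupling at (222,215) and the adapter at (369,207). Next I'll enlarge it.

Run:
```python
import cv2
im=cv2.imread("pics/top0.png")
c=im[125:235,205:385]; c=cv2.convertScaleAbs(c,alpha=1.5)
cv2.imwrite("pics/crop0.png",cv2.resize(c,(720,440),interpolation=cv2.INTER_CUBIC))
im=cv2.imread("pics/scene0.png")
c=im[170:290,300:470]; c=cv2.convertScaleAbs(c,alpha=1.5)
cv2.imwrite("pics/crop1.png",cv2.resize(c,(680,480),interpolation=cv2.INTER_CUBIC))
```

```text
(no output)
```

View pics/crop0.png

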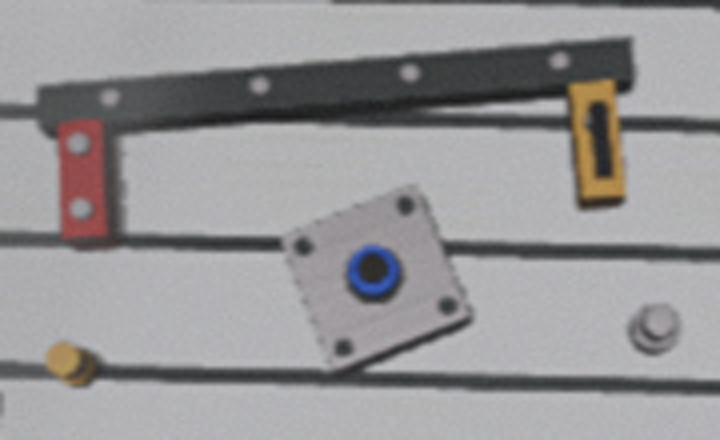

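View pics/crop1.png

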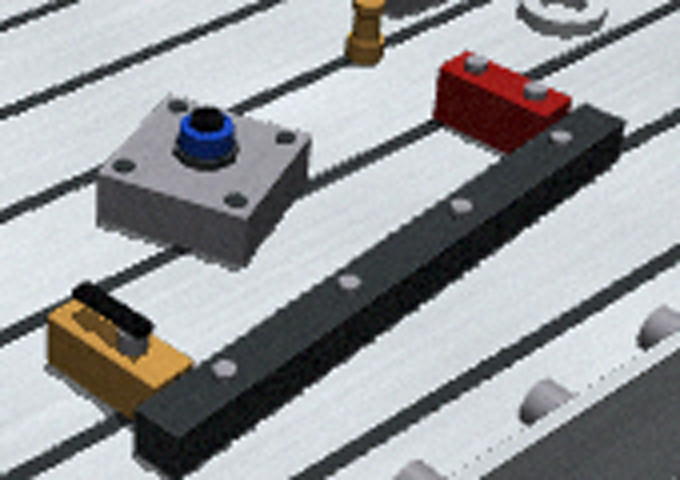

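```bash
cat > h.py <<'E'
import numpy as np, cv2
from workcell import manip, eyes
def unproj(cam,px,z):
    c=eyes.calibration(cam) if isinstance(cam,str) else cam
    K=np.array([[c['fx'],0,c['cx']],[0,c['fy'],c['cy']],[0,0,1]])
    u=cv2.undistortPoints(np.array(px,float).reshape(-1,1,2),K,np.array(c['D'])).reshape(-1,2)
    R=cv2.Rodrigues(np.array(c['rvec']))[0];t=np.array(c['tvec'])
    o=-R.T@t; d=np.c_[u,np.ones(len(u))]@R
    return o+d*((z-o[2])/d[:,2])[:,None]
def proj(cam,P):
    c=eyes.calibration(cam) if isinstance(cam,str) else cam
    K=np.array([[c['fx'],0,c['cx']],[0,c['fy'],c['cy']],[0,0,1]])
    return cv2.projectPoints(np.array(P,float),np.array(c['rvec']),np.array(c['tvec']),K,np.array(c['D']))[0].reshape(-1,2)
E
python3 - <<'E'
from h import *
np.set_printoptions(precision=4,suppress=True)
T=lambda l:np.array(l)/4+[205,125]
S=lambda l:np.array(l)/4+[300,170]
print('holder top T',unproj('top',T([(283,237),(411,186),(472,310),(337,364)]),.036))
print('holder bolts T',unproj('top',T([(303,246),(405,205),(447,305),(343,347)]),.036))
print('holder S',unproj('scene',S([(312,143),(247,216),(97,180),(170,94)]),.036))
print('holder bolts S',unproj('scene',S([(285,138),(235,201),(123,166),(177,105)]),.036))
print('rail back top T',unproj('top',T([(38,88),(632,38)]),.03))
print('rail bolts T',unproj('top',T([(110,97),(260,85),(410,73),(560,61)]),.031))
print('rail bolts S',unproj('scene',S([(562,137),(461,206),(349,282),(224,369)]),.031))
print('rail S',unproj('scene',S([(587,105),(133,405),(624,122),(183,437)]),.03))
print('stop T',unproj('top',T([(58,121),(101,120),(108,235),(62,237)]),.04))
print('coupl T',unproj('top',T([(64,355)]),.044),'adapter',unproj('top',T([(660,320)]),.04))
print('valve T',unproj('top',T([(569,82),(613,78),(624,196),(581,202)]),.052))
E
```

```text
holder top T [[ 0.5654  0.1081  0.036 ]
 [ 0.6015  0.0258  0.036 ]
 [ 0.5199 -0.0158  0.036 ]
 [ 0.4827  0.0698  0.036 ]]
holder bolts T [[0.5597 0.0948 0.036 ]
 [0.5886 0.0294 0.036 ]
 [0.5228 0.0004 0.036 ]
 [0.4939 0.0664 0.036 ]]
holder S [[ 0.5762  0.1082  0.036 ]
 [ 0.6064  0.0285  0.036 ]
 [ 0.5272 -0.0161  0.036 ]
 [ 0.4831  0.0765  0.036 ]]
holder bolts S [[0.5624 0.0992 0.036 ]
 [0.5916 0.0328 0.036 ]
 [0.5255 0.0046 0.036 ]
 [0.4953 0.0718 0.036 ]]
rail back top T [[ 0.6654  0.2776  0.03  ]
 [ 0.7091 -0.1191  0.03  ]]
rail bolts T [[ 0.6598  0.2286  0.031 ]
 [ 0.6702  0.1287  0.031 ]
 [ 0.6808  0.0289  0.031 ]
 [ 0.6914 -0.071   0.031 ]]
rail bolts S [[ 0.6594  0.2369  0.031 ]
 [ 0.6697  0.136   0.031 ]
 [ 0.6797  0.0363  0.031 ]
 [ 0.6908 -0.0639  0.031 ]]
rail S [[ 0.6449  0.2783  0.03  ]
 [ 0.6822 -0.1165  0.03  ]
 [ 0.6712  0.281   0.03  ]
 [ 0.7148 -0.1118  0.03  ]]
stop T [[0.6395 0.2597 0.04  ]
 [0.6408 0.2313 0.04  ]
 [0.5632 0.2215 0.04  ]
 [0.5612 0.2514 0.04  ]]
coupl T [[0.4832 0.2435 0.044 ]] adapter [[ 0.5155 -0.1361  0.04  ]]
valve T [[ 0.6695 -0.0756  0.052 ]
 [ 0.6729 -0.1042  0.052 ]
 [ 0.5936 -0.1116  0.052 ]
 [ 0.589  -0.084   0.052 ]]
```

```bash
cat >> h.py <<'E'
from scipy.spatial.transform import Rotation as Ro
RAIL=np.array([.6606,.0805,0]); RY=.105
RR=Ro.from_euler('z',RY).as_matrix()
def rail(p): return RR.T@(np.array(p)-RAIL)
def goto(railxyz=None):
    s=manip.get_state();R=Ro.from_quat(s['tcp_rot']).as_matrix()
    y=R[:,1];h=np.arctan2(y[1],y[0])-RY
    print('t',round(s['time_s'],2),'tcp rail mm',np.round(rail(s['position'])*1e3,1),'heading tool y rel rail x',round(h,3),'F',np.round(RR.T@s['force'],1),'open',round(s['opening']*1e3,1),'q6',round(s['q'][5],2))
    if railxyz is not None: print('tool shift mm',np.round(R.T@(RR@np.array(railxyz)+RAIL-s['position'])*1e3,1))
E
python3 -c "
from h import *
goto([-.21,-.018,.2])"
```

```text
t 0.1 tcp rail mm [-466.2  554.6  217.7] heading tool y rel rail x 1.232 F [ 0.4  0.4 -0.4] open 93.2 q6 -0.09
tool shift mm [-431.9 -454.9   18.4]
```

Emit:
{"fn": "move_arm", "kwargs": {"series": [[[0,0,0,-0.113,0.1],[0,0,0,-0.113,0.1],[0,0,0,-0.113,0.1],[-16,-36,0,0,0.1],[-16,-36,0,0,0.1]]]}}

```text
time_s: 0.6
position: [0.1781, 0.5145, 0.2175]
tcp_rot: [-0.054, 0.999, -0.001, -0.0]
force: [1.2, -0.3, 1.4]
opening: 0.0574
```

Emit:
{"fn": "move_arm", "kwargs": {"series": [[[-16,-36,0,0,0.1],[-16,-36,0,0,0.1],[-16,-36,0,0,0.1],[-16,-36,0,0,0.1],[-16,-36,0,0,0.1]]]}}

```text
time_s: 1.1
position: [0.2771, 0.3433, 0.2182]
tcp_rot: [-0.053, 0.999, -0.0, -0.0]
force: [-0.0, 1.0, 1.5]
opening: 0.0512
```

```bash
python3 -c "
from h import *
goto([-.21,-.018,.2])"
```

```text
t 1.1 tcp rail mm [-353.8  301.5  218.2] heading tool y rel rail x 1.571 F [0.1 0.9 1.5] open 51.2 q6 -0.9
tool shift mm [-143.7 -319.6   18.3]
```

Emit:
{"fn": "move_arm", "kwargs": {"series": [[[-16,-36,0,0,0.1],[-16,-36,0,0,0.1],[-16,-36,0,0,0.1],[-16,-36,0,0,0.1],[-16,-36,0,0,0.1]]]}}

```text
time_s: 1.6
position: [0.3756, 0.1727, 0.2184]
tcp_rot: [-0.053, 0.999, 0.0, -0.0]
force: [0.7, 0.6, 0.1]
opening: 0.0509
```

Emit:
{"fn": "move_arm", "kwargs": {"series": [[[-16,-36,0,0,0.1],[-16,-36,0,0,0.1],[-16,-36,0,0,0.1],[-6,-15,0,0,0.1],[0,0,0,0,0.1]]]}}

```text
time_s: 2.1
position: [0.4423, 0.0556, 0.2181]
tcp_rot: [-0.051, 0.999, -0.0, -0.001]
force: [0.1, 0.2, -0.3]
opening: 0.051
```

```bash
python3 -c "
from h import *
goto([-.21,-.018,.012])
c=eyes.calibration('wrist');cv2.imwrite('pics/w0.png',eyes.camera('wrist')[:,:,::-1])
import pickle;pickle.dump(c,open('w0.pkl','wb'))"
```

```text
t 2.1 tcp rail mm [-219.7   -1.9  218.1] heading tool y rel rail x 1.568 F [ 0.2  0.2 -0.3] open 51.0 q6 -1.66
tool shift mm [-10.  -16.  206.1]
```

View pics/w0.png

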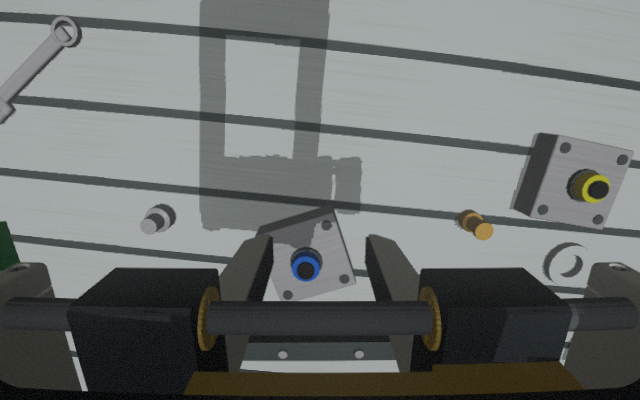

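The wrist view shows the holder (injector about (306,268), near corner about (334,210)) between the fingertips in the picture and offset left.

```bash
python3 -c "
from h import *
import pickle;c=pickle.load(open('w0.pkl','rb'))
for p in unproj(c,[(334,211),(326,225),(345,279),(288,295)],.036): print(np.round(rail(p)*1e3,1))
print(np.round(rail(unproj(c,[(306,270)],.06)[0])*1e3,1))
# expected corners
R=Ro.from_euler('z',.311).as_matrix()
for a,b in((-48,48),(-37,37),(37,37),(37,-37)): print((R@[a,b,0]+[-120.7,-18,36]).round(1))"
```

```text
[-181.7   13.7   36. ]
[-165.     4.7   36. ]
[-95.9  27.7  36. ]
[-74.  -41.3  36. ]
[-120.9  -17.7   60. ]
[-181.1   13.    36. ]
[-167.2    5.9   36. ]
[-96.8  28.5  36. ]
[-74.2 -41.9  36. ]
```

Emit:
{"fn": "move_arm", "kwargs": {"series": [[[-5,-8,20,0,0.1],[-5,-8,40,0,0.1],[0,0,40,0,0.1],[0,0,30,0,0.1],[0,0,0,0,0.1]]]}}

```text
time_s: 2.65
position: [0.4491, 0.0439, 0.0839]
tcp_rot: [-0.053, 0.999, 0.0, -0.004]
force: [-0.8, 0.0, 0.4]
opening: 0.051
```

```bash
python3 -c "
from h import *
goto([-.21,-.018,.012])"
```

```text
t 2.65 tcp rail mm [-214.2  -14.2   83.9] heading tool y rel rail x 1.572 F [-0.8  0.1  0.4] open 51.0 q6 -1.69
tool shift mm [-4.8 -3.9 71.9]
```

Emit:
{"fn": "move_arm", "kwargs": {"series": [[[0,-4,30,0,0.1],[0,0,25,0,0.1],[0,0,10,0,0.1],[0,0,5,0,0.1],[0,0,0,0,0.1]]]}}

```text
time_s: 3.15
position: [0.4545, 0.0391, 0.0195]
tcp_rot: [-0.053, 0.999, 0.0, 0.0]
force: [-0.6, 0.6, 0.7]
opening: 0.0514
```

```bash
python3 -c "
from h import *
goto([-.115,-.018,.012])"
```

```text
t 3.15 tcp rail mm [-209.3  -19.6   19.5] heading tool y rel rail x 1.571 F [-0.5  0.6  0.7] open 51.4 q6 -1.7
tool shift mm [-94.3   1.5   7.6]
```

Emit:
{"fn": "move_arm", "kwargs": {"series": [[[-6,1,3,0,0.1],[-8,0,0,0,0.1],[-8,0,0,0,0.1],[-8,0,0,0,0.1],[-8,0,0,0,0.1]]]}}

```text
time_s: 3.65
position: [0.4907, 0.0444, 0.0156]
tcp_rot: [-0.053, 0.999, 0.001, -0.002]
force: [-9.2, 3.2, 7.4]
opening: 0.0513
```

```bash
python3 -c "
from h import *
goto([-.115,-.018,.012])"
```

```text
t 3.65 tcp rail mm [-172.7  -18.1   15.6] heading tool y rel rail x 1.571 F [-8.8  4.2  7.4] open 51.3 q6 -1.69
tool shift mm [-57.8   0.    3.3]
```

Emit:
{"fn": "move_arm", "kwargs": {"series": [[[-6,0,0,0,0.1],[-6,0,0,0,0.1],[-6,0,0,0,0.1],[-6,0,0,0,0.1],[-6,0,0,0,0.1]]]}}

```text
time_s: 4.15
position: [0.5206, 0.0476, 0.0154]
tcp_rot: [-0.053, 0.999, 0.0, -0.002]
force: [-11.4, -0.1, 8.2]
opening: 0.0511
```

```bash
python3 -c "
from h import *
goto([-.115,-.018,.012])
im=eyes.camera('top')[:,:,::-1]
c=cv2.convertScaleAbs(im[125:235,205:385],alpha=1.5)
cv2.imwrite('pics/t1.png',cv2.resize(c,(720,440),interpolation=cv2.INTER_CUBIC))
im=eyes.camera('scene')[:,:,::-1]
c=cv2.convertScaleAbs(im[170:290,300:470],alpha=1.5)
cv2.imwrite('pics/s1.png',cv2.resize(c,(680,480),interpolation=cv2.INTER_CUBIC))"
```

```text
t 4.15 tcp rail mm [-142.7  -18.1   15.4] heading tool y rel rail x 1.571 F [-11.3   1.1   8.2] open 51.1 q6 -1.68
tool shift mm [-27.7   0.1   3.3]
```

View pics/t1.png

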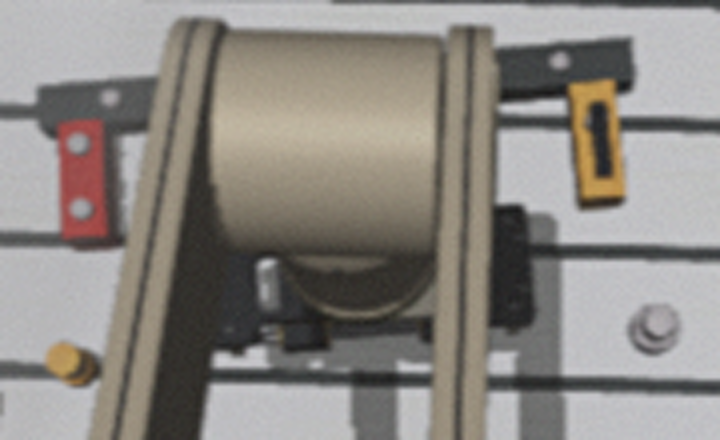

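View pics/s1.png

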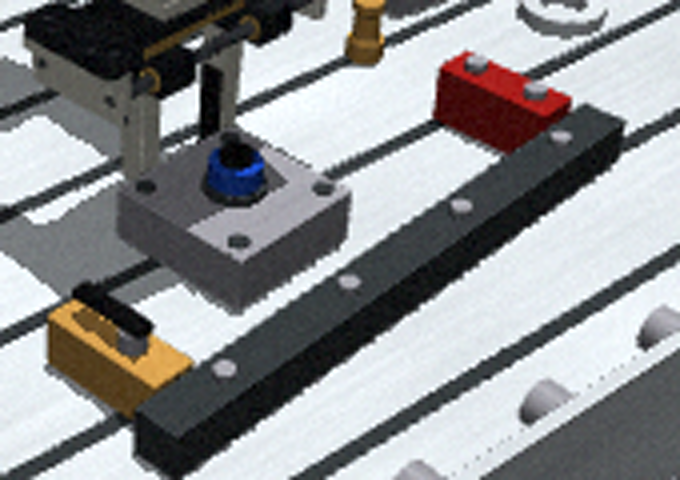

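The scene view shows the holder now nearly parallel to the rail, with bolts at about (323,187), (237,242) and (146,187). The fingers are on its near face and clear of the injector.

```bash
python3 -c "
from h import *
S=lambda l:np.array(l)/4+[300,170]
for p in unproj('scene',S([(323,188),(238,242),(146,187),(350,195),(240,266)]),.036): print(np.round(rail(p)*1e3,1))"
```

```text
[-47.    5.5  36. ]
[-46.8 -67.6  36. ]
[-118.3  -66.8   36. ]
[-31.9  11.3  36. ]
[-31.8 -82.8  36. ]
```

Emit:
{"fn": "move_arm", "kwargs": {"series": [[[-6,0,0,0,0.1],[-7,0,0,0,0.1],[-7,0,0,0,0.1],[-6,0,0,0,0.1],[0,0,0,0,0.1]]]}}

```text
time_s: 4.75
position: [0.5476, 0.0495, 0.0155]
tcp_rot: [-0.053, 0.999, -0.0, -0.0]
force: [-1.4, 0.1, -0.5]
opening: 0.0515
```

Emit:
{"fn": "move_arm", "kwargs": {"series": [[[20,0,0,0,0.1],[20,0,0,0,0.1],[0,0,-50,0,0.1],[0,0,-50,0,0.1],[0,0,0,0,0.1]]]}}

```text
time_s: 5.25
position: [0.5134, 0.0453, 0.1242]
tcp_rot: [-0.053, 0.999, -0.0, 0.007]
force: [1.3, 0.5, 0.3]
opening: 0.0512
```

```bash
python3 -c "
from h import *
goto([-.115,-.018,.012])
im=eyes.camera('scene')[:,:,::-1]
c=cv2.convertScaleAbs(im[170:290,300:470],alpha=1.5)
cv2.imwrite('pics/s2.png',cv2.resize(c,(680,480),interpolation=cv2.INTER_CUBIC))"
```

```text
t 5.25 tcp rail mm [-150.1  -19.6  124.2] heading tool y rel rail x 1.571 F [1.3 0.4 0.3] open 51.2 q6 -1.69
tool shift mm [-33.5   1.8 112.7]
```

View pics/s2.png

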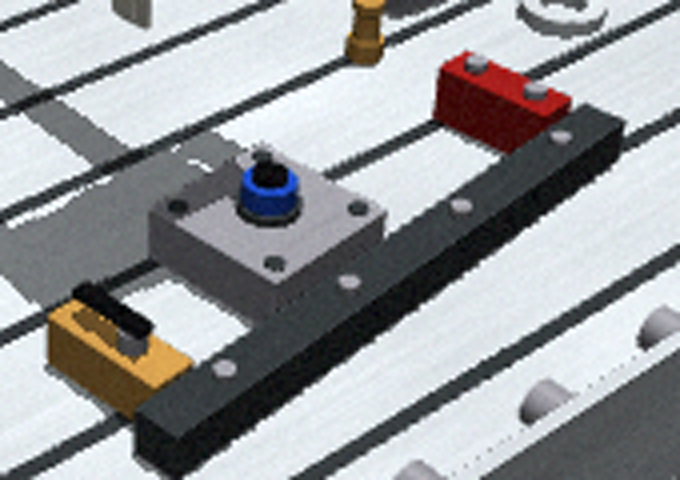

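The holder is now square and just short of the rail, with bolts at (359,208), (275,264) and (177,206).

```bash
python3 -c "
from h import *
S=lambda l:np.array(l)/4+[300,170]
for p in unproj('scene',S([(359,208),(275,264),(177,206)]),.036): print(np.round(rail(p)*1e3,1))
goto([-.06,-.114,.11])"
```

```text
[-20.4   5.2  36. ]
[-19.8 -67.8  36. ]
[-93.3 -67.4  36. ]
t 5.3 tcp rail mm [-151.7  -19.4  120.8] heading tool y rel rail x 1.571 F [ 0.1 -0.9 -0.2] open 50.9 q6 -1.69
tool shift mm [-91.6 -94.6  11.9]
```

Emit:
{"fn": "move_arm", "kwargs": {"series": [[[0,0,0,0.143,0.1],[0,0,0,0.143,0.1],[0,0,0,0.143,0.1],[0,0,0,0.143,0.1],[0,0,0,0.143,0.1]]]}}

```text
time_s: 5.8
position: [0.5073, 0.0453, 0.1144]
tcp_rot: [0.303, 0.953, -0.0, -0.0]
force: [-0.2, 0.3, 0.7]
opening: 0.051
```

Emit:
{"fn": "move_arm", "kwargs": {"series": [[[0,0,0,0.143,0.1],[0,0,0,0.143,0.1],[0,0,0,0.143,0.1],[0,0,0,0.143,0.1],[0,0,0,0.143,0.1]]]}}

```text
time_s: 6.3
position: [0.5072, 0.0454, 0.1143]
tcp_rot: [0.617, 0.787, -0.0, -0.0]
force: [-0.0, -0.6, 0.3]
opening: 0.0513
```

Emit:
{"fn": "move_arm", "kwargs": {"series": [[[0,0,0,0.141,0.1],[-32,0,0,0,0.1],[-32,0,0,0,0.1],[-29,0,0,0,0.1],[0,0,0,0,0.1]]]}}

```text
time_s: 6.8
position: [0.5173, -0.05, 0.1145]
tcp_rot: [0.67, 0.742, -0.001, 0.0]
force: [0.4, -0.4, 0.1]
opening: 0.0508
```

```bash
python3 -c "
from h import *
goto([-.058,-.113,.11])"
```

```text
t 6.8 tcp rail mm [-156.2 -114.7  114.5] heading tool y rel rail x -0.003 F [ 0.4 -0.4  0.1] open 50.8 q6 -0.3
tool shift mm [ 2.  98.2  4.4]
```

Emit:
{"fn": "move_arm", "kwargs": {"series": [[[1,33,0,0,0.1],[0,33,0,0,0.1],[0,32,0,0,0.1],[0,0,0,0,0.1],[0,0,20,0,0.1]]]}}

```text
time_s: 7.3
position: [0.6168, -0.0352, 0.097]
tcp_rot: [0.669, 0.743, 0.001, 0.001]
force: [0.6, 0.0, 1.2]
opening: 0.0513
```

```bash
python3 -c "
from h import *
goto([-.058,-.113,.015])
cv2.imwrite('pics/s3.png',cv2.resize(eyes.camera('scene')[120:300,260:480,::-1],(770,630))[:600])"
```

```text
t 7.3 tcp rail mm [ -55.7 -110.5   97. ] heading tool y rel rail x 0.001 F [ 0.6 -0.   1.2] open 51.3 q6 -0.25
tool shift mm [-2.4 -2.6 82. ]
```

View pics/s3.png

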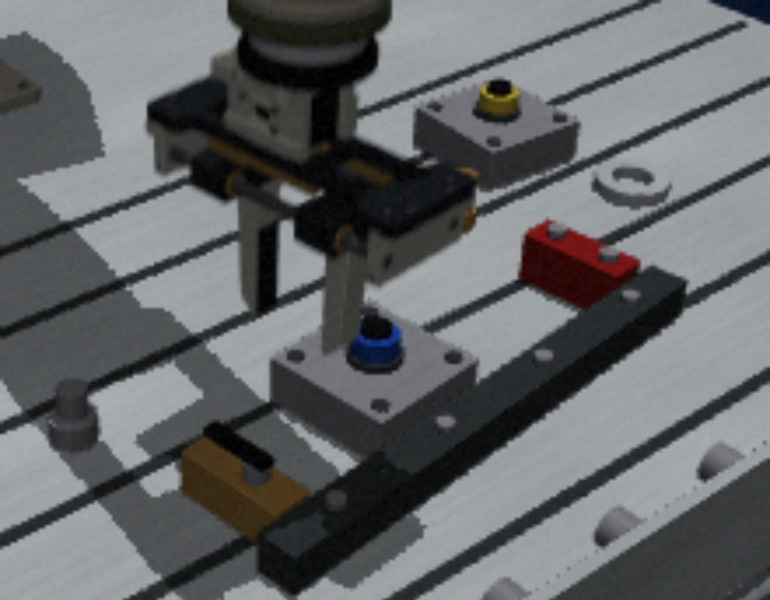

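```bash
python3 -c "
from h import *
for x in(-.0557+.034,-.0557-.034): print((proj('scene',[RR@[x,-.1105,.094]+RAIL])[0]-[260,120])*3.5)"
```

```text
[336.04716899 357.51084319]
[253.24512916 309.97429613]
```

Emit:
{"fn": "move_arm", "kwargs": {"series": [[[-2,-2,20,0,0.1],[0,0,20,0,0.1],[0,0,0,0,0.1]]]}}

```text
time_s: 7.65
position: [0.6093, -0.0372, 0.0518]
tcp_rot: [0.669, 0.743, -0.002, -0.003]
force: [-0.5, -0.1, -0.8]
opening: 0.0511
```

```bash
python3 -c "
from h import *
goto([-.058,-.112,.015])
cv2.imwrite('pics/s4.png',cv2.resize(eyes.camera('scene')[120:300,260:480,::-1],(770,630))[:600])"
```

```text
t 7.65 tcp rail mm [ -63.4 -111.7   51.8] heading tool y rel rail x 0.0 F [-0.5 -0.1 -0.8] open 51.1 q6 -0.25
tool shift mm [-0.4  5.6 36.7]
```

View pics/s4.png

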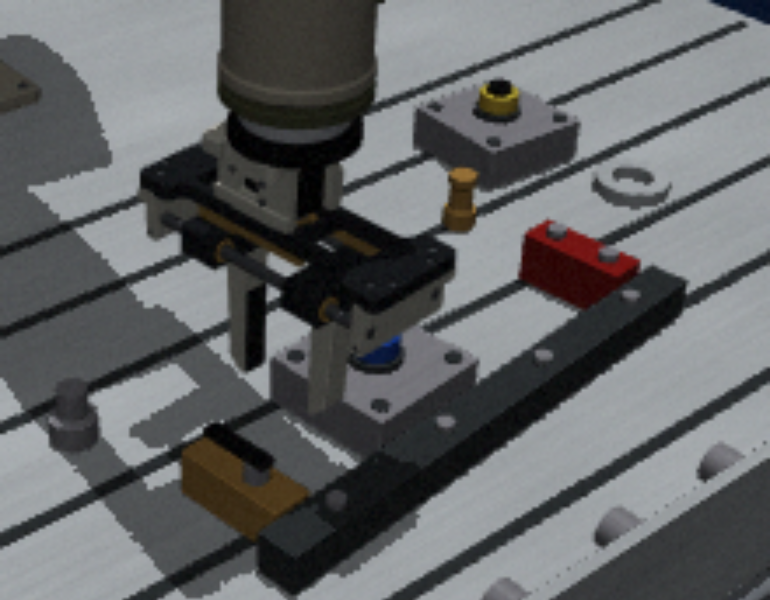

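The fingers hang in the gap between the holder and the valve block, tip about (325,410), clear of both. I'll lower them and push toward the stop.

Emit:
{"fn": "move_arm", "kwargs": {"series": [[[0,5,15,0,0.1],[0,0,15,0,0.1],[0,0,7,0,0.1],[4,0,0,0,0.1],[5,0,0,0,0.1]]]}}

```text
time_s: 8.2
position: [0.6168, -0.0283, 0.0189]
tcp_rot: [0.669, 0.743, -0.0, -0.0]
force: [1.0, 0.6, 0.5]
opening: 0.0509
```

```bash
python3 -c "
from h import *
goto([-.058,.045,.015])"
```

```text
t 8.2 tcp rail mm [ -55.  -103.6   18.9] heading tool y rel rail x -0.0 F [1.1 0.5 0.5] open 50.9 q6 -0.23
tool shift mm [148.6  -3.1   3.9]
```

Emit:
{"fn": "move_arm", "kwargs": {"series": [[[6,0,2,0,0.1],[8,0,0,0,0.1],[10,0,0,0,0.1],[10,0,0,0,0.1],[10,0,0,0,0.1]]]}}

```text
time_s: 8.7
position: [0.6126, 0.0151, 0.0172]
tcp_rot: [0.669, 0.743, -0.0, 0.001]
force: [-0.1, -5.4, -0.5]
opening: 0.0512
```

Emit:
{"fn": "move_arm", "kwargs": {"series": [[[10,0,0,0,0.1],[10,0,0,0,0.1],[10,0,0,0,0.1],[10,0,0,0,0.1],[10,0,0,0,0.1]]]}}

```text
time_s: 9.2
position: [0.6074, 0.0649, 0.0172]
tcp_rot: [0.669, 0.743, -0.0, 0.001]
force: [1.0, -5.9, 0.3]
opening: 0.0511
```

```bash
python3 -c "
from h import *
goto([-.058,.045,.015])
cv2.imwrite('pics/s5.png',cv2.resize(eyes.camera('scene')[120:300,260:480,::-1],(770,630))[:600])"
```

```text
t 9.2 tcp rail mm [-54.6 -10.   17.2] heading tool y rel rail x 0.0 F [ 0.4 -6.   0.3] open 51.1 q6 -0.08
tool shift mm [55.  -3.4  2.1]
```

View pics/s5.png

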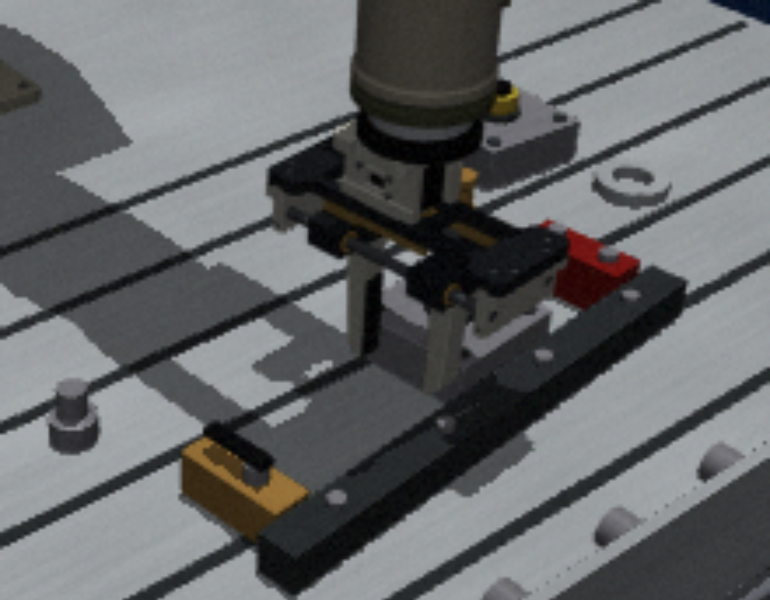

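The holder is sliding square along the rail, about halfway there. I'll continue.

Emit:
{"fn": "move_arm", "kwargs": {"series": [[[9,0,0,0,0.1],[9,0,0,0,0.1],[9,0,0,0,0.1],[9,0,0,0,0.1],[7,0,0,0,0.1]]]}}

```text
time_s: 9.75
position: [0.6029, 0.1074, 0.0172]
tcp_rot: [0.669, 0.743, -0.0, 0.001]
force: [0.6, -6.2, 1.7]
opening: 0.0511
```

Emit:
{"fn": "move_arm", "kwargs": {"series": [[[3,0,0,0,0.1],[3,0,0,0,0.1],[2,0,0,0,0.1]]]}}

```text
time_s: 10.05
position: [0.6021, 0.1151, 0.0172]
tcp_rot: [0.669, 0.743, -0.0, 0.001]
force: [1.0, -5.8, 1.3]
opening: 0.0513
```

```bash
python3 -c "
from h import *
goto([-.058,.047,.015])"
```

```text
t 10.05 tcp rail mm [-54.5  40.5  17.2] heading tool y rel rail x 0.0 F [ 0.4 -5.9  1.3] open 51.3 q6 0.0
tool shift mm [ 6.5 -3.5  2.1]
```

Emit:
{"fn": "move_arm", "kwargs": {"series": [[[2,0,0,0,0.1],[2,0,0,0,0.1]]]}}

```text
time_s: 10.25
position: [0.6017, 0.1189, 0.0172]
tcp_rot: [0.669, 0.743, -0.0, 0.001]
force: [0.8, -5.7, 1.4]
opening: 0.0513
```

Emit:
{"fn": "move_arm", "kwargs": {"series": [[[1,0,0,0,0.1],[1,0,0,0,0.1]]]}}

```text
time_s: 10.45
position: [0.6015, 0.1208, 0.0172]
tcp_rot: [0.669, 0.743, -0.0, 0.001]
force: [0.2, -6.5, 0.9]
opening: 0.051
```

Emit:
{"fn": "move_arm", "kwargs": {"series": [[[1,0,0,0,0.1],[0,0,0,0,0.1]]]}}

```text
time_s: 10.65
position: [0.6014, 0.122, 0.0171]
tcp_rot: [0.669, 0.743, -0.0, 0.001]
force: [0.3, -6.0, 1.6]
opening: 0.0516
```

Emit:
{"fn": "move_arm", "kwargs": {"series": [[[1,0,0,0,0.1],[1,0,0,0,0.1]]]}}

```text
time_s: 10.85
position: [0.6013, 0.1235, 0.0172]
tcp_rot: [0.669, 0.743, -0.0, 0.001]
force: [1.3, -10.8, 2.4]
opening: 0.0514
```

Emit:
{"fn": "move_arm", "kwargs": {"series": [[[1,0,0,0,0.1],[1,0,0,0,0.1]]]}}

```text
time_s: 11.05
position: [0.6012, 0.1235, 0.0172]
tcp_rot: [0.669, 0.743, -0.001, 0.002]
force: [0.9, -20.4, 2.2]
opening: 0.0511
```

```bash
python3 -c "
from h import *
goto([-.058,.047,.015])
cv2.imwrite('pics/s6.png',cv2.resize(eyes.camera('scene')[165:265,360:480,::-1],(720,600)))"
```

```text
t 11.05 tcp rail mm [-54.5  49.   17.2] heading tool y rel rail x -0.0 F [ -1.2 -20.4   2.2] open 51.1 q6 0.02
tool shift mm [-2.  -3.5  2.2]
```

View pics/s6.png

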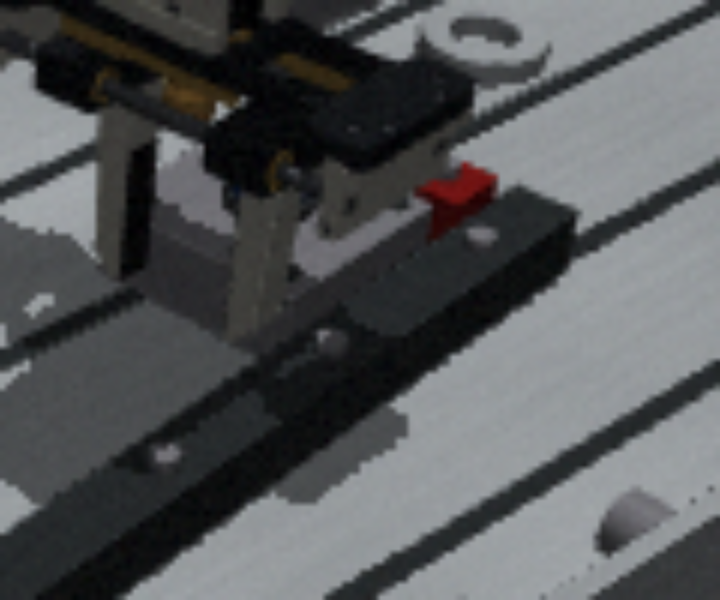

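The holder has met the stop: force rose from 6 to 20 N with no further travel. Next I'll back off, lift, turn the tool and do the final push to the rail.

Emit:
{"fn": "move_arm", "kwargs": {"series": [[[-10,0,0,0,0.1],[-20,0,0,0,0.1],[0,0,-40,0,0.1],[0,0,-40,0,0.1],[0,-30,-40,0,0.1]]]}}

```text
time_s: 11.6
position: [0.5751, 0.0938, 0.1379]
tcp_rot: [0.669, 0.743, 0.001, -0.0]
force: [-0.4, -0.9, 0.3]
opening: 0.0511
```

Emit:
{"fn": "move_arm", "kwargs": {"series": [[[0,-40,0,-0.14,0.1],[0,0,0,-0.143,0.1],[0,0,0,-0.143,0.1],[0,0,0,-0.143,0.1],[0,0,0,-0.143,0.1]]]}}

```text
time_s: 12.1
position: [0.5338, 0.0899, 0.1369]
tcp_rot: [0.365, 0.931, 0.0, -0.0]
force: [0.8, 0.3, -0.4]
opening: 0.0511
```

Emit:
{"fn": "move_arm", "kwargs": {"series": [[[0,0,0,-0.143,0.1],[0,0,0,-0.143,0.1],[0,0,0,-0.143,0.1],[0,0,0,-0.143,0.1],[0,0,0,-0.143,0.1]]]}}

```text
time_s: 12.6
position: [0.5339, 0.0899, 0.1367]
tcp_rot: [0.016, 1.0, 0.0, -0.0]
force: [0.0, -0.6, 0.3]
opening: 0.0511
```

Emit:
{"fn": "move_arm", "kwargs": {"series": [[[0,0,0,-0.144,0.1],[0,0,0,0,0.1]]]}}

```text
time_s: 12.8
position: [0.5339, 0.0898, 0.1367]
tcp_rot: [-0.054, 0.999, 0.0, -0.0]
force: [-0.1, 0.1, 0.9]
opening: 0.0509
```

```bash
python3 -c "
from h import *
goto([-.140,.103,.1])
c=eyes.calibration('scene')
im=eyes.camera('scene')[165:265,360:480,::-1]
cv2.imwrite('pics/s7.png',cv2.resize(cv2.convertScaleAbs(im,alpha=1.5),(720,600)))"
```

```text
t 12.8 tcp rail mm [-125.    22.6  136.7] heading tool y rel rail x 1.574 F [-0.1  0.1  0.9] open 50.9 q6 -1.61
tool shift mm [14.8 80.5 36.8]
```

View pics/s7.png

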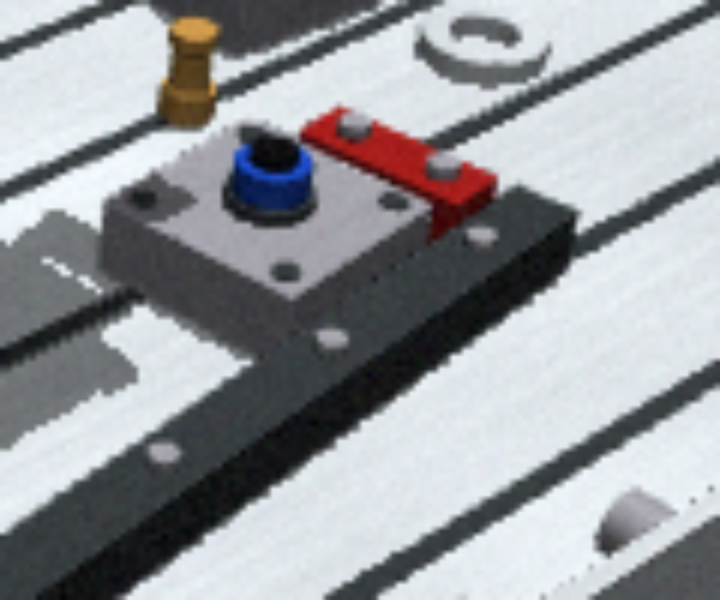

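The holder sits against the stop with a small gap left to the rail. The coupling is clear.

Emit:
{"fn": "move_arm", "kwargs": {"series": [[[8,40,0,0,0.1],[7,40,0,0,0.1],[0,0,40,0,0.1],[0,0,30,0,0.1],[0,0,0,0,0.1]]]}}

```text
time_s: 13.35
position: [0.5067, 0.1671, 0.062]
tcp_rot: [-0.051, 0.999, -0.001, -0.004]
force: [-0.6, -0.3, 0.5]
opening: 0.0512
```

```bash
python3 -c "
from h import *
goto([-.140,.103,.016])"
```

```text
t 13.35 tcp rail mm [-144.   102.3   62. ] heading tool y rel rail x 1.568 F [-0.6 -0.2  0.5] open 51.2 q6 -1.45
tool shift mm [-4.4  0.7 46. ]
```

Emit:
{"fn": "move_arm", "kwargs": {"series": [[[0,0,25,0,0.1],[0,0,20,0,0.1],[0,0,0,0,0.1],[-8,0,0,0,0.1],[-8,0,0,0,0.1]]]}}

```text
time_s: 13.85
position: [0.5288, 0.1694, 0.0239]
tcp_rot: [-0.052, 0.999, 0.0, 0.002]
force: [0.2, -0.3, -0.2]
opening: 0.051
```

```bash
python3 -c "
from h import *
goto([-.110,.103,.016])"
```

```text
t 13.85 tcp rail mm [-121.7  102.2   23.9] heading tool y rel rail x 1.57 F [ 0.1 -0.3 -0.2] open 51.0 q6 -1.46
tool shift mm [-11.7   0.8   8. ]
```

Emit:
{"fn": "move_arm", "kwargs": {"series": [[[-3,0,3,0,0.1],[-3,0,0,0,0.1],[-2,0,0,0,0.1]]]}}

```text
time_s: 14.15
position: [0.535, 0.17, 0.0189]
tcp_rot: [-0.053, 0.999, 0.0, 0.0]
force: [-7.8, -1.2, 8.0]
opening: 0.0513
```

Emit:
{"fn": "move_arm", "kwargs": {"series": [[[-2,0,0,0,0.1],[-1,0,0,0,0.1]]]}}

```text
time_s: 14.35
position: [0.535, 0.17, 0.0184]
tcp_rot: [-0.053, 0.999, -0.0, -0.003]
force: [-16.3, -2.7, 12.1]
opening: 0.0513
```

Emit:
{"fn": "move_arm", "kwargs": {"series": [[[-1,0,0,0,0.1],[-1,0,0,0,0.1]]]}}

```text
time_s: 14.55
position: [0.5369, 0.1702, 0.0183]
tcp_rot: [-0.053, 0.999, -0.0, -0.003]
force: [-11.4, -1.5, 9.2]
opening: 0.0511
```

Emit:
{"fn": "move_arm", "kwargs": {"series": [[[-1,0,0,0,0.1],[-1,0,0,0,0.1]]]}}

```text
time_s: 14.75
position: [0.5389, 0.1704, 0.0183]
tcp_rot: [-0.053, 0.999, -0.0, -0.003]
force: [-12.6, -2.2, 10.1]
opening: 0.0512
```

Emit:
{"fn": "move_arm", "kwargs": {"series": [[[-1,0,0,0,0.1],[-1,0,0,0,0.1]]]}}

```text
time_s: 14.95
position: [0.5409, 0.1706, 0.0183]
tcp_rot: [-0.053, 0.999, -0.0, -0.003]
force: [-12.3, -1.6, 9.6]
opening: 0.0512
```

Emit:
{"fn": "move_arm", "kwargs": {"series": [[[-1,0,0,0,0.1],[-1,0,0,0,0.1]]]}}

```text
time_s: 15.15
position: [0.5429, 0.1708, 0.0183]
tcp_rot: [-0.053, 0.999, -0.0, -0.003]
force: [-12.5, -2.2, 9.5]
opening: 0.0517
```

```bash
python3 -c "
from h import *
goto([-.107,.103,.016])"
```

```text
t 15.15 tcp rail mm [-107.6  102.2   18.3] heading tool y rel rail x 1.571 F [-12.7  -0.8   9.5] open 51.7 q6 -1.46
tool shift mm [-0.6  0.8  2.3]
```

Emit:
{"fn": "move_arm", "kwargs": {"series": [[[-1,0,0,0,0.1],[-1,0,0,0,0.1]]]}}

```text
time_s: 15.35
position: [0.5449, 0.1711, 0.0183]
tcp_rot: [-0.053, 0.999, -0.0, -0.003]
force: [-16.2, -2.5, 12.5]
opening: 0.0512
```

Emit:
{"fn": "move_arm", "kwargs": {"series": [[[-1,0,0,0,0.1],[-1,0,0,0,0.1]]]}}

```text
time_s: 15.55
position: [0.5449, 0.1711, 0.0182]
tcp_rot: [-0.053, 0.999, -0.001, -0.005]
force: [-25.8, -4.2, 22.5]
opening: 0.0516
```

The rail contact is reached: force rose to 26 N with no travel. I'll retreat and check.

Emit:
{"fn": "move_arm", "kwargs": {"series": [[[5,0,0,0,0.1],[15,0,0,0,0.1],[15,0,-30,0,0.1],[30,0,-40,0,0.1],[40,0,-40,0,0.1]]]}}

```text
time_s: 16.05
position: [0.4492, 0.1608, 0.1253]
tcp_rot: [-0.052, 0.999, 0.0, 0.0]
force: [0.6, -0.4, 2.1]
opening: 0.051
```

Emit:
{"fn": "move_arm", "kwargs": {"series": [[[20,-30,-30,0,0.1],[0,-40,0,0,0.1],[0,-40,0,0,0.1],[0,-40,0,0,0.1],[0,-40,0,0,0.1]]]}}

```text
time_s: 16.55
position: [0.4499, -0.0316, 0.1545]
tcp_rot: [-0.053, 0.999, -0.0, 0.001]
force: [0.4, -0.7, 0.9]
opening: 0.0511
```

```bash
python3 -c "
from h import *
goto()
im=eyes.camera('scene')[165:265,360:480,::-1]
cv2.imwrite('pics/s8.png',cv2.resize(cv2.convertScaleAbs(im,alpha=1.6),(720,600),interpolation=cv2.INTER_CUBIC))
im=eyes.camera('top')[125:235,195:345,::-1]
cv2.imwrite('pics/t8.png',cv2.resize(cv2.convertScaleAbs(im,alpha=1.6),(750,550),interpolation=cv2.INTER_CUBIC))"
```

```text
t 16.55 tcp rail mm [-221.3  -89.4  154.5] heading tool y rel rail x 1.571 F [ 0.4 -0.7  0.9] open 51.1 q6 -1.86
```

View pics/s8.png

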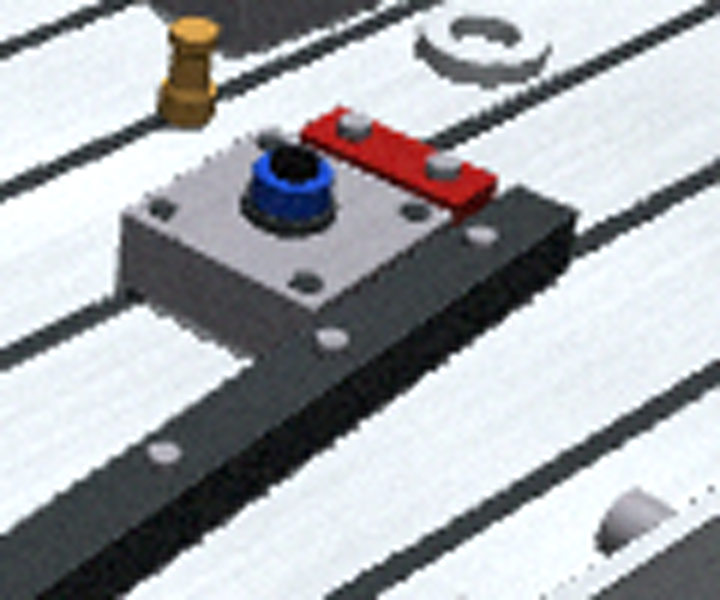

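View pics/t8.png

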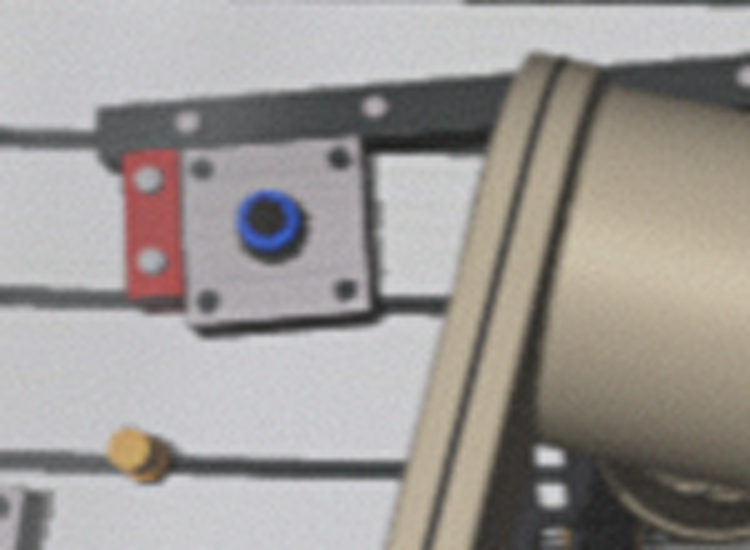

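The scene view shows the holder flush to the rail and to the red stop. The top view confirms it; there may be a hairline near (184,230). I'll check numerically.

```bash
python3 -c "
from h import *
T=lambda l:np.array(l)/5+[195,125]
S=lambda l:np.array(l)/6+[360,165]
for n,f,h,b,r in(('top',T,[(202,168),(207,302),(338,158),(345,290)],[(148,180),(151,261)],[(187,122),(374,106)]),('scene',S,[(416,212),(306,282),(162,209),(271,139)],[(354,126),(444,165)],[(482,235),(332,339)])):
  for l,z in((h,.036),(b,.045),(r,.031)):
    P=np.array([rail(p) for p in unproj(n,f(l),z)])*1e3; print(n,z,P.round(1).tolist(),'mean',P.mean(0).round(1))
"
```

```text
top 0.036 [[-13.6, 139.6, 36.0], [-86.4, 140.0, 36.0], [-14.1, 67.6, 36.0], [-86.0, 67.8, 36.0]] mean [-50.  103.7  36. ]
top 0.045 [[-20.7, 166.3, 45.0], [-64.5, 166.3, 45.0]] mean [-42.6 166.3  45. ]
top 0.031 [[14.3, 147.6, 31.0], [14.8, 47.5, 31.0]] mean [14.6 97.6 31. ]
scene 0.036 [[-9.6, 143.8, 36.0], [-10.8, 71.8, 36.0], [-82.3, 71.7, 36.0], [-84.3, 146.4, 36.0]] mean [-46.7 108.4  36. ]
scene 0.045 [[-58.3, 167.3, 45.0], [-14.8, 168.9, 45.0]] mean [-36.5 168.1  45. ]
scene 0.031 [[14.7, 155.7, 31.0], [15.0, 54.4, 31.0]] mean [ 14.8 105.   31. ]
```

```bash
python3 -c "
from h import *
cv2.imwrite('pics/w8.png',eyes.camera('wrist')[:,:,::-1])"
```

```text
(no output)
```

View pics/w8.png

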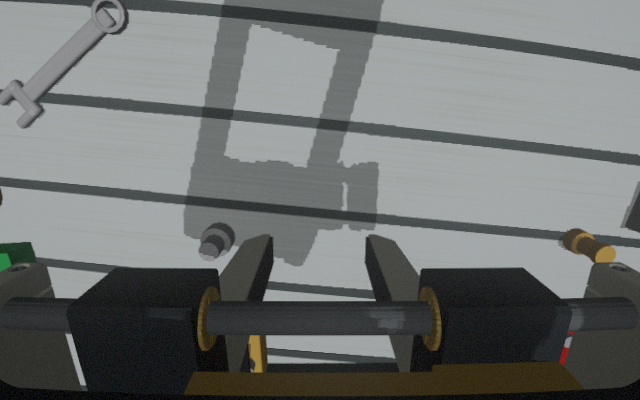

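The wrist camera doesn't see the corner from here. I'll move it over the joint for a close look.

Emit:
{"fn": "move_arm", "kwargs": {"series": [[[0,40,-40,0,0.1],[0,48,-30,0,0.1],[0,48,0,0,0.1],[0,48,0,0,0.1],[0,48,0,0,0.1]]]}}

```text
time_s: 17.2
position: [0.4255, 0.1936, 0.2164]
tcp_rot: [-0.053, 0.999, 0.0, 0.001]
force: [1.4, -0.1, 0.8]
opening: 0.0509
```

Emit:
{"fn": "move_arm", "kwargs": {"series": [[[0,8,0,0,0.5],[0,0,0,0,0.5],[0,0,0,0,0.5],[0,0,0,0,0.5]]]}}

```text
time_s: 17.6
position: [0.4258, 0.1973, 0.2157]
tcp_rot: [-0.052, 0.999, -0.0, -0.0]
force: [0.5, -0.0, -0.2]
opening: 0.0695
```

```bash
python3 -c "
from h import *
goto()
cv2.imwrite('pics/w9.png',eyes.camera('wrist')[:,:,::-1])"
```

```text
t 17.6 tcp rail mm [-221.3  140.8  215.7] heading tool y rel rail x 1.57 F [ 0.5 -0.1 -0.2] open 69.5 q6 -1.35
```

View pics/w9.png

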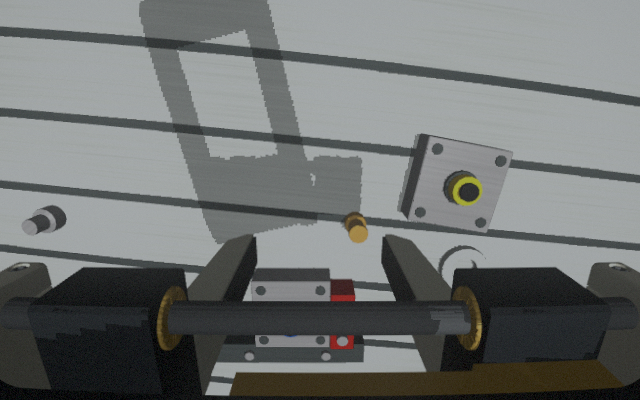

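```bash
python3 -c "
import cv2
im=cv2.imread('pics/w9.png')[262:366,220:370]
cv2.imwrite('pics/w9c.png',cv2.resize(cv2.convertScaleAbs(im,alpha=1.4),(750,520),interpolation=cv2.INTER_CUBIC))"
```

```text
(no output)
```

View pics/w9c.png

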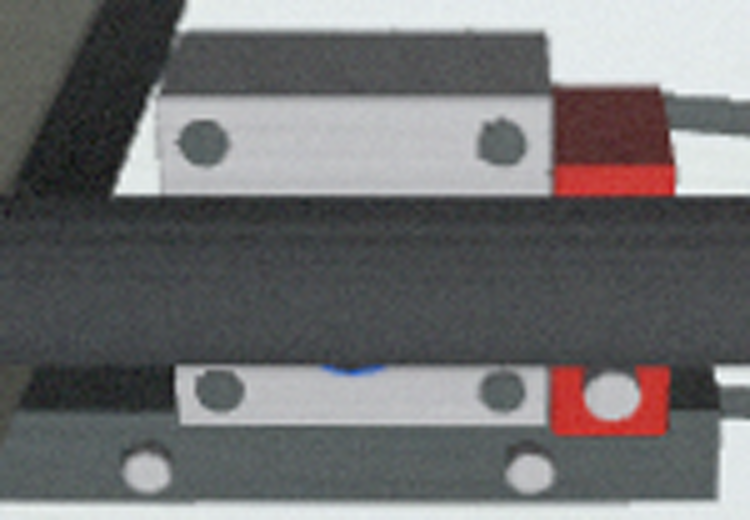

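The close view shows the holder touching the stop along x≈552 in the crop and lapping the rail's front edge, with no gap at either. The hand is 20 cm up and clear, so I'm handing in.

```bash
python3 -c "
from h import *
s=manip.get_state();print(s['time_s'],s['force'].round(1),s['dq'].round(3));print(manip.close_job())"
```

```text
17.65 [ 0.8 -0.9  0. ] [-0.004 -0.001 -0.002  0.002  0.001  0.002]
the job is handed in; nothing more can be done
None
```

The holder is against both the rail and the red stop with no visible gap, and I handed the job in at about 17.7 s with the hand about 20 cm above the bed and touching nothing.

**What I did:** I pushed the steel block with two half-open fingers, 15–19 mm above the bed. The first push squared it to the rail and stopped just short. The second slid it along the rail to the stop, where the force rose to about 20 N and travel stopped. The last pushed it onto the rail, where the force rose to about 26 N and travel stopped.

**Final checks:**
- **Position:** the scene, top and wrist pictures show no gap at rail or stop. The two measured views, scene and top, put the holder about 48 mm in front of the rail face (exact contact is 48 mm). They put it 60–63 mm from the stop's centre (exact contact is 63 mm).
- **Squareness:** the measured angle to the rail is about 0.01–0.02 rad.
- **Bystanders:** I did not measure these numerically, but none looked moved in the pictures.

**Disagreements:** the scene and top cameras differ by 3–7 mm in absolute position, and for the holder by about 3 mm across the rail and 5 mm along it. I relied on relative measurements and the contact forces rather than absolute positions. The tool also read 8–22 N upward while pushing toward the rail. I put that down to friction of the fingers on the block face, and saw no tipping.

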